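Bring a wafer stage back onto its one-way catch with the backlash taken out

ROBOT

A 7-joint arm with a two-finger parallel gripper is mounted at the origin on the work surface. World frame = base frame: x ahead of the robot, y to its left, z up, the work surface at z = 0. Lengths are in mm, angles in rad, forces in N, time in s.
With the tool pointing down it reaches from about 400 to 875 mm from the base axis. Payload 4.4 kg.
Tool frame: the origin (TCP) lies at the very end of the fingers, on their centre line; the grasp point (between the pads) lies 19 mm behind it; z points along the fingers, y is the line along which they close (so a half turn about z gives the same grasp; the last joint's range is limited). The gripper opens to 85 mm and grips with 20 to 120 N. Pads are 22 mm wide; open, the fingers measure 114 mm over their backs; the gripper's body (76 mm by 85 mm) begins 54 mm behind the grasp point. The pads swing forward as they close: fully open they stand 13 mm farther back than shut.
Start: joints at [1.036, 0.628, 0.038, 1.517, -0.027, 0.996, -0.02], TCP at [293.709, -579.873, 231.313] pointing down, gripper open.
Joint ranges: [-3.06, 3.06], [-0.37, 2.12], [-1.25, 1.32], [0.18, 2.47], [-1.1, 4.24], [0.23, 1.98], [-2.94, 2.94]. Speed limits (rad/s): [2.57, 2.57, 3.14, 3.14, 3.14, 3.14, 3.14].

INTERFACE

Orientations are given as [roll, pitch, yaw] about the fixed x, y, z axes, in that order (R = Rz(yaw) Ry(pitch) Rx(roll)).
In Python, from cell import read_state, get_image, camera_info, finish_job gives the robot as it stands.
- The arm moves only by the tool play_rows, never from a script. Its argument "deltas" is one flat list of numbers, 7 for each row, row after row: the shift along the tool's x, y, z in mm, then the turn, a rotation vector about the tool's x, y, z in rad, then the opening, from 0 (shut) to 1 (fully open). In form: [dx, dy, dz, ax, ay, az, grip, dx, dy, dz, ax, ay, az, grip, ...]. A call has 1 to 10 rows; each row is the pose to reach, as a shift and turn from the pose commanded when the call began, along the tool's axes at that moment; what a row does not reach only later rows make up. A row lasts 1/8 s, in which the tool goes at most 62.5 mm and 10.7 degrees, less where a joint would pass 70% of its speed; a pose out of reach is approached as far as the arm can. A call with a gripper value outside its range is refused whole. The fingers move at their own pace and stop on an object; the grip force is fixed at half the most. Time passes only in rows, so rows that repeat a pose let the fingers close. It gives the time, the measured TCP pose, the force, the opening and the grip force at its end, in the units of the state.
- read_state(): the state, without advancing time (a new reading comes with each control period).
- get_image(name): name is "scene" or "top"; returns the picture (420x560x3 uint8, red, green, blue); there is no depth.
- camera_info(name): a dict with "fx", "fy", "cx", "cy" (pixels), "T" (4x4, takes a point from camera to world coordinates). Camera axes: x right, y down, z forward; pixel columns grow to the right and rows downward; lengths in mm; the calibration is good to about 2 mm. A picture is of the moment at which its call begins. camera_info takes no time and is no camera call.
- finish_job(): hands the job in; it is judged then, once.
The state is a dict: "clock": time; "qpos": joint angles; "qd": joint speeds; "tau": joint torques, N m; "eef_pos": TCP position; "tool_rot": TCP orientation; "force": force on the tool from outside, world axes, zero at the start; "torque": the same for the moment, N m; "width": finger opening in mm; "gripper_force": force on a finger pad.
Only numpy, scipy, OpenCV 4.12 (cv2) and the standard library are available. Lean on these libraries where they do the work, as an engineer would, in place of code of your own. Each camera call takes 0.05 s, during which the arm holds its last target. There are 200 camera calls.

TASK

Turn the hand crank clockwise until the wafer stage's pin has ridden right past the one-way spring catch on the rail, then turn back anticlockwise, taking up the slack of the worn screw, until you feel the pin bear on the catch: the crank goes clearly heavier, by 4 or 5 N at the handle. Leave it bearing like that and let go. Crank gently, never with more than 25 N on the handle and not into the end stop, and leave the stage's top and everything else on the bench alone.

Things in the scene. Friction and masses are not known exactly. Their poses are not given: they have to be found in the camera images.
- handle: black upright grip, 16 mm diameter, 44 mm tall, spinning freely on its pin, on the crank disc 45 mm from the disc's axis; origin at the centre of its underside, 3 mm above the disc. Pinch it from above with 20 N or more; the fingers may keep one heading all the way round. It does not yield sideways; along its circle it drags with about 9 N once the slack is taken up, under 1 N inside the slack
- crank_axis (a point): point on the vertical axis of the crank, at the top face of the aluminium crank disc (116 mm diameter, hub 4 mm higher), 115 mm above the table, on a grey drive box 90 x 85 mm. x and y are the stage's axes (y: the direction of travel, away from the drive box). Clockwise seen from above drives the stage in +y, 20 mm per turn; anticlockwise brings it back
- crank (a joint): slack of the crank on its worn screw, rad: the crank's angle relative to the screw, clockwise positive, from -0.35 (slack taken up anticlockwise: the screw is being drawn back) to +0.35 (taken up clockwise). In between, the crank turns alone and the stage stands still; it stays where it is left
- carriage: the stage's carriage, black block with an aluminium top 105 x 125 mm and a round chuck with a wafer, 42 mm tall; origin at the centre of its underside, 36 mm above the table; slides along its y. Not to be touched
- pin (a point): top end of the upright steel pin, 6 mm diameter, on a lug at the +x side of the carriage, 81 mm above the table. Starts 16 to 29 mm short of the catch's origin (on the drive box side)
- catch: steel clip 40 mm long fixed on the rail at the stage's +x edge; its y axis is the travel direction. A spring bolt sticks out of it across the pin's path: bevelled on the drive box side (the pin pushes it in and passes), flat on the far side. The bolt's setting is unknown: the pin clears it between 0 and 11 mm past the clip's origin, and coming back it meets the flat there
- screw (a joint): angle of the screw, rad, clockwise positive: 3.18 mm of stage travel per rad; end stop at 17.3. On the flat of the catch the stage meets a stiff spring: each further 0.1 rad of the screw adds roughly 10 N between pin and bolt and 0.7 N at the handle; 18 to 90 N is right, more strains the stage
- stage_base: black fixed base plate of the stage, 170 x 400 x 25 mm, origin at the centre of its underside; the drive box and crank stand at its -y end (150 mm from the origin), an end block 70 mm high at its +y end
- bottle: loose white plastic bottle, 60 mm diameter, 160 mm tall, origin at the centre of its underside; bystander
- wafer_tray: loose clear open tray 100 x 100 x 30 mm, origin at the centre of its underside; bystander
- thumb_nut: loose brass thumb nut, 22 mm diameter, 16 mm tall, lying on the base plate, origin at the centre of its underside; bystander
- driver: loose black screwdriver, about 200 mm long, lying on the table; bystander
- chuck_ring: loose steel ring, 90 mm diameter, 10 mm thick; bystander
- dish: loose glass dish, 90 mm diameter, 20 mm tall; bystander
- mask_box: loose grey flat box 140 x 140 x 30 mm; bystander

How it is judged (in metres and radians):
At the end, for the whole second after the job is handed in: the stage is at rest with its pin bearing on the flat of the catch with at least 18 N, and the slack is taken up anticlockwise (slack reading below -0.2 rad) (contact force between carriage and anything else above 18 N and value of joint crank below -0.2 rad and linear speed of carriage below 0.001 m/s); the robot touches nothing.
It fails at once if the handle is loaded with more than 30 N (contact force between handle and the arm above 30 N).
It fails at once if the stage bears on anything with more than 90 N (contact force between carriage and anything else above 90 N).
It fails at once if the screw is run into its end stop (value of joint screw above 17.25 rad).
It fails at once if the robot touches the carriage (contact force between carriage and the arm above 0.5 N).
It fails at once if a bystander is moved by more than 15 mm (distance of any of bottle, wafer_tray, thumb_nut, driver, chuck_ring, dish, mask_box from where it was at the start of the episode above 0.015 m).
It also fails if it takes over 72 s, if anything falls off the work surface, if the arm or the gripper's body presses on something with over 40 N, if the wrist force passes 120 N, or if a joint passes its speed limit or range.

## Working session

There is one attempt and no reset: what is moved stays moved. The work goes in short steps, Python scripts to look and compute and a tool call to move; the robot and the scene stay as the last step left them, time stands still between calls to the robot, and variables do not carry over. Pictures are saved under pics/ and viewed, at most 10 in all, crops included, and the job is handed in when it is done.

Besides the shell and the picture viewer there is one more tool, called in YAML: its name, and indented under it one key for each argument. play_rows: Moves the arm, as the interface text tells. Its arguments: {"type":"object","properties":{"deltas":{"type":"array"}},"required":["deltas"]}

```bash
mkdir -p pics
python3 - <<'E'
from cell import *
import cv2
for n in("scene","top"):
    cv2.imwrite(f"pics/{n}0.png",get_image(n)[:,:,::-1]); c=camera_info(n); print(n,c["fx"],c["cx"],c["cy"],c["T"])
s=read_state();print(s)
E
```

```text
scene 451.60735592731305 280.3732671964096 211.01140338533705 [[ 7.84363377e-01  3.45991102e-01 -5.14843908e-01  1.21685451e+03]
 [ 6.19972714e-01 -4.64293989e-01  6.32506858e-01 -7.04177315e+02]
 [-2.01971864e-02 -8.15304390e-01 -5.78680244e-01  7.93896301e+02]
 [ 0.00000000e+00  0.00000000e+00  0.00000000e+00  1.00000000e+00]]
top 379.69607191674646 275.40929444963996 208.9229958590071 [[-1.82051247e-02 -9.93925293e-01  1.08540707e-01  4.90328060e+02]
 [-9.99699025e-01  1.63095598e-02 -1.83264091e-02  3.66656110e+01]
 [ 1.64448304e-02 -1.08841674e-01 -9.93923064e-01  1.04735178e+03]
 [ 0.00000000e+00  0.00000000e+00  0.00000000e+00  1.00000000e+00]]
{'clock': 0.1, 'qpos': array([ 1.03619698,  0.62923944,  0.0384329 ,  1.51827549, -0.02699429,
        0.99629138, -0.01996093]), 'qd': array([ 0.00037473, -0.00020522, -0.00080893, -0.00226812, -0.00028057,
       -0.00024524,  0.00017279]), 'tau': array([ 4.05375773e-03, -5.64529967e+01,  1.23068120e+00, -1.93972456e+01,
        1.12296129e-02,  5.44427836e-03,  3.78149693e-06]), 'eef_pos': array([ 293.45890448, -579.35648175,  230.48763041]), 'tool_rot': array([-3.13989661e+00,  1.41912855e-05,  4.68850965e-01]), 'force': array([ 0.12158175, -0.58805301,  0.32803332]), 'torque': array([-0.03202912, -0.02706649,  0.03257362]), 'gripper_force': 0.0, 'width': 85.4003362647417}
```

View pics/scene0.png

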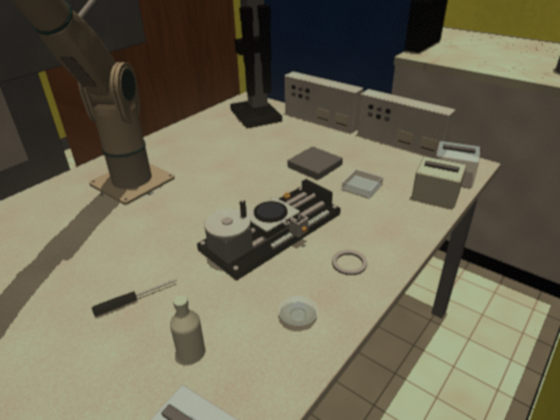

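View pics/top0.png

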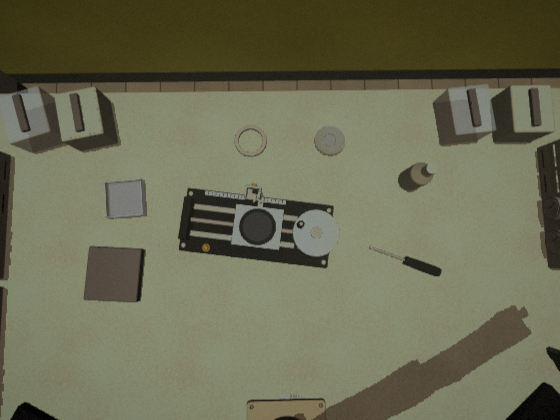

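The scene view shows the stage mid-bench. In the top view the disc is at about (316,233), the handle at (300,225), the catch near (254,192), and the end block on the left at x≈187. I'll measure from an enlarged crop.

```bash
cat > h.py <<'E'
import numpy as np,cv2
from cell import *
def ray(n,u,v,z):
    c=camera_info(n);T=np.array(c["T"]);d=T[:3,:3]@[(u-c["cx"])/c["fx"],(v-c["cy"])/c["fy"],1];o=T[:3,3]
    return (o+d*(z-o[2])/d[2]).round(1)
def proj(n,p):
    c=camera_info(n);T=np.array(c["T"]);q=T[:3,:3].T@(np.array(p)-T[:3,3]);return (q[0]/q[2]*c["fx"]+c["cx"],q[1]/q[2]*c["fy"]+c["cy"])
E
python3 - <<'E'
from h import *
a=cv2.imread("pics/top0.png");g=cv2.cvtColor(a,cv2.COLOR_BGR2GRAY)
# base plate: dark region
m=((g<60)*255).astype('uint8');m[:150]=0;m[300:]=0;m[:,:150]=0;m[:,355:]=0
m=cv2.morphologyEx(m,cv2.MORPH_CLOSE,np.ones((25,25)))
c=max(cv2.findContours(m,0,2)[0],key=cv2.contourArea);r=cv2.minAreaRect(c);print(r);b=cv2.boxPoints(r);print(b,[ray("top",*p,25) for p in b])
# disc: bright low sat
d=g[205:262,288:345]; mm=((d>120)*255).astype('uint8')
hsv=cv2.cvtColor(a,cv2.COLOR_BGR2HSV);print("disc",a[245,325],"plate",a[265,310],"table",a[290,310])
cs=cv2.HoughCircles(cv2.resize(g[195:275,280:355],None,fx=4,fy=4,interpolation=2),cv2.HOUGH_GRADIENT,1,50,param1=100,param2=20,minRadius=70,maxRadius=110)
for x in cs[0][:3]: u,v=x[0]/4+280,x[1]/4+195;print(u,v,x[2]/4,ray("top",u,v,115))
h=((g[210:245,285:335]<60)*255).astype('uint8')
n,l,s,ce=cv2.connectedComponentsWithStats(h)
for i in range(1,n):print(s[i],ce[i]+[285,210])
cv2.imwrite("pics/c1.png",np.hstack([cv2.resize(a[175:275,175:345],None,fx=4.6,fy=4.6,interpolation=2)]))
s=cv2.imread("pics/scene0.png");cv2.imwrite("pics/c2.png",cv2.resize(s[175:275,190:350],None,fx=5,fy=5,interpolation=2))
E
```

```text
((255.64039611816406, 223.7488250732422), (151.17269897460938, 70.09049224853516), 6.952957630157471)
[[176.36752 249.38629]
 [184.8523  179.81125]
 [334.91327 198.11136]
 [326.4285  267.6864 ]] [array([497.8, 283.9,  25. ]), array([685.7, 262.8,  25. ]), array([ 628.9, -144.8,   25. ]), array([ 441.9, -115.5,   25. ])]
disc [140 147 140] plate [32 38 37] table [110 139 135]
316.625 232.625 23.675 [531.9 -80.8 115. ]
[ 0  0 23  7 99] [294.51515152 211.97979798]
[38  0  4  2  5] [324.8 210.2]
[45  0  3  5 10] [331.4 212.3]
[ 0 11 10  8 69] [288.84057971 224.4057971 ]
[12 11  7  7 29] [299.68965517 224.27586207]
[ 0 23 11 12 73] [288.90410959 237.76712329]
```

View pics/c1.png

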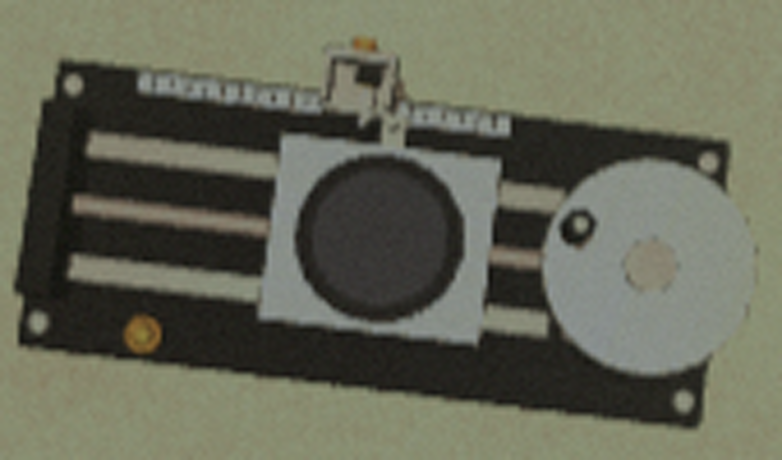

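View pics/c2.png

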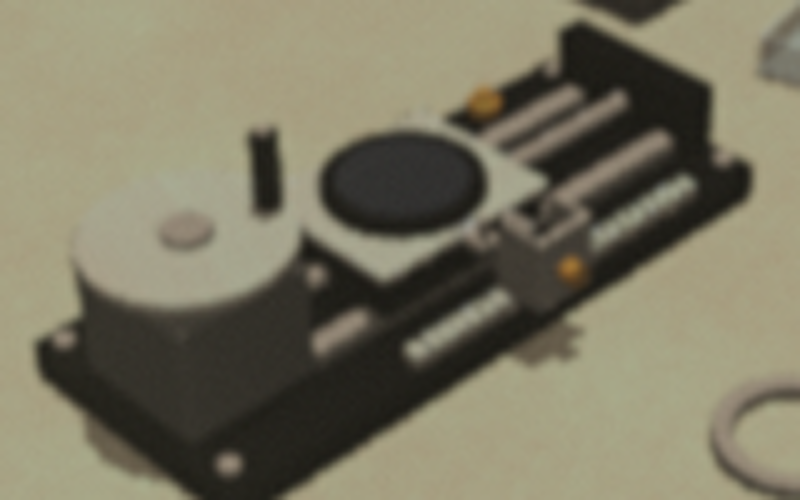

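The crops show the plate corners, handle top, hub and clip clearly. In crop 1, the handle is at (578,226), the hub at (651,266), the pin near (393,125) and the clip spans x 328–398.

Run:
```python
from h import *
t=lambda u,v,z:ray("top",u/4.6+174.9,v/4.6+174.9,z)
s=lambda u,v,z:ray("scene",u/5+189.9,v/5+174.9,z)
print("corners",[t(*p,25) for p in((62,62),(728,145),(700,428),(20,345))])
print("hub",t(651,266,119),s(187,230,119)); print("disc",t(650,267,115))
print("handle top",t(578,226,162),s(263,133,162),"bot",s(267,212,118))
print("pin",t(393,125,81),"s",s(487,230,81)); print("clip L/R",t(330,70,60),t(398,80,60), "carr", [t(*p,78) for p in((282,134),(500,158),(478,345),(260,320))])
```

```text
corners [array([661.9, 253.1,  25. ]), array([ 606.2, -139.3,   25. ]), array([ 441.2, -117.2,   25. ]), array([496.3, 276.2,  25. ])]
hub [531.5 -79.8 119. ] [536. -80. 119.]
disc [531.1 -79.7 115. ]
handle top [550.5 -37.8 162. ] [553.2 -37.9 162. ] bot [557.  -43.5 118. ]
pin [614.2  57.2  81. ] s [625.3  50.5  81. ]
clip L/R [649.1  93.1  60. ] [642.7  54.4  60. ] carr [array([610.5, 119.2,  78. ]), array([595. ,  -2.2,  78. ]), array([491.4,  12.1,  78. ]), array([507.3, 132.1,  78. ])]
```

play_rows:
  deltas: [50, -40, 0, 0, 0, 0.05, 0.6, 100, -78, 0, 0, 0, 0.1, 0.6, 155, -120, 0, 0, 0, 0.16, 0.6, 210, -162, 0, 0, 0, 0.22, 0.6, 265, -205, 0, 0, 0, 0.28, 0.6, 320, -247, 0, 0, 0, 0.34, 0.6, 375, -290, 0, 0, 0, 0.4, 0.6, 430, -332, 0, 0, 0, 0.45, 0.6, 474, -366, 0, 0, 0, 0.469, 0.6, 474, -366, 0, 0, 0, 0.469, 0.6]

```text
clock: 1.35
eef_pos: [552.1, -35.0, 230.9]
tool_rot: [-3.14, 0.0, 0.004]
force: [0.3, 0.5, -0.8]
width: 51.3
gripper_force: 0.0
```

Run:
```python
from h import *
s=get_image("scene")[:,:,::-1];t=get_image("top")[:,:,::-1]
print(read_state()["eef_pos"],proj("scene",read_state()["eef_pos"]))
cv2.imwrite("pics/c3.png",np.hstack([cv2.resize(s[120:260,190:290],None,fx=4,fy=4,interpolation=2),cv2.resize(t[175:275,265:345],None,fx=5,fy=5.6,interpolation=2)[:560]]))
```

```text
[552.74624795 -33.09536422 230.75443623] (np.float64(241.72444844330929), np.float64(177.01528296240843))
```

View pics/c3.png

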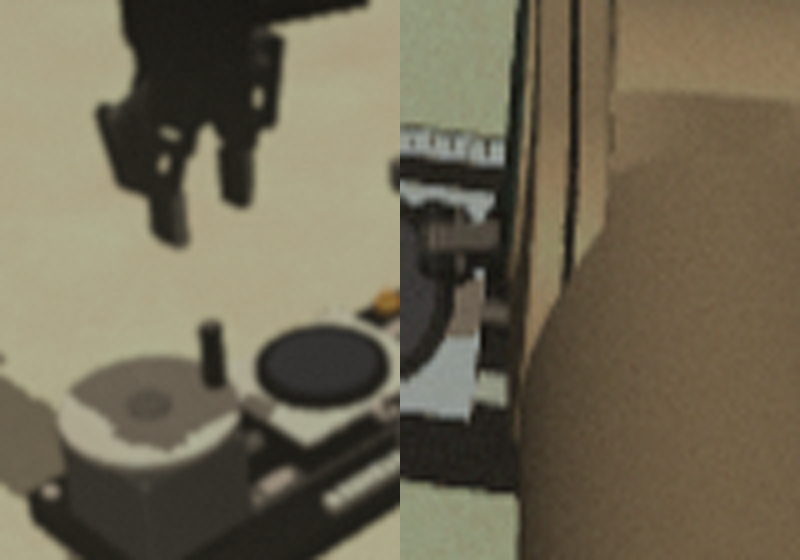

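The fingertips appear at about (241,176) in scene pixels, where the state projects, and straddle the handle. I'll descend and close in stages, watching the force.

play_rows:
  deltas: [0, 0, 20, 0, 0, 0, 0.5, 0, 0, 40, 0, 0, 0, 0.5, 0, 0, 60, 0, 0, 0, 0.45, 0, 0, 80, 0, 0, 0, 0.45, 0, 0, 95, 0, 0, 0, 0.4, 0, 0, 105, 0, 0, 0, 0.4, 0, 0, 105, 0, 0, 0, 0.35, 0, 0, 105, 0, 0, 0, 0.35, 0, 0, 105, 0, 0, 0, 0.35]

```text
clock: 2.58
eef_pos: [551.7, -39.2, 127.0]
tool_rot: [3.142, -0.001, -0.0]
force: [0.0, 0.2, 0.7]
width: 30.1
gripper_force: 0.0
```

Run:
```python
from h import *
s=get_image("scene")[:,:,::-1];st=read_state()
print(st["eef_pos"],st["width"],st["force"])
cv2.imwrite("pics/c4.png",cv2.resize(s[165:245,195:295],None,fx=8,fy=7.5,interpolation=2))
```

```text
[551.63244162 -39.2002988  126.89508456] 30.428802882723705 [0.4386393  0.2946925  1.72891001]
```

View pics/c4.png

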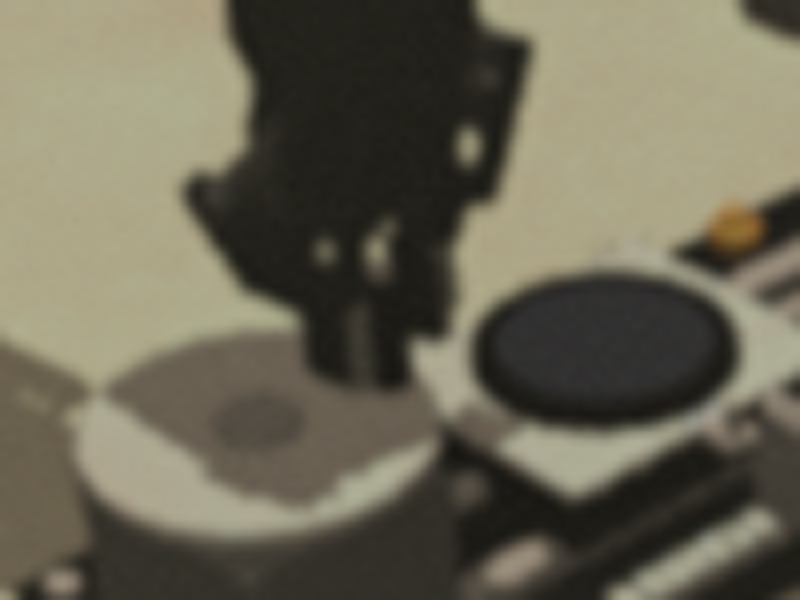

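The handle sits between the pads with no contact force. Now I'll close in stages.

play_rows:
  deltas: [0, 0, 0, 0, 0, 0, 0.28, 0, 0, 0, 0, 0, 0, 0.25, 0, 0, 0, 0, 0, 0, 0.23, 0, 0, 0, 0, 0, 0, 0.23, 0, 0, 0, 0, 0, 0, 0.23]

```text
clock: 3.25
eef_pos: [551.2, -39.2, 126.3]
tool_rot: [3.142, 0.0, -0.0]
force: [-0.3, 0.8, 0.2]
width: 19.7
gripper_force: 0.0
```

play_rows:
  deltas: [0, 0, 0, 0, 0, 0, 0.21, 0, 0, 0, 0, 0, 0, 0.2, 0, 0, 0, 0, 0, 0, 0.2, 0, 0, 0, 0, 0, 0, 0.2]

```text
clock: 3.75
eef_pos: [551.2, -39.2, 126.3]
tool_rot: [-3.142, -0.0, -0.0]
force: [-0.3, -0.4, 0.9]
width: 17.0
gripper_force: 0.0
```

Centred within half a millimetre; close fully.

play_rows:
  deltas: [0, 0, 0, 0, 0, 0, 0.18, 0, 0, 0, 0, 0, 0, 0.14, 0, 0, 0, 0, 0, 0, 0.1, 0, 0, 0, 0, 0, 0, 0.0, 0, 0, 0, 0, 0, 0, 0.0, 0, 0, 0, 0, 0, 0, 0.0]

```text
clock: 4.5
eef_pos: [551.4, -39.0, 126.4]
tool_rot: [-3.141, -0.0, -0.0]
force: [0.2, 1.8, 2.7]
width: 14.6
gripper_force: 58.4
```

```bash
cat > arc.py <<'E'
import numpy as np,sys
# commanded position now (x,y world) , axis (x,y), step rad/row (neg=cw), rows, radius
def rows(p,c,step,n,R=45):
    p=np.array(p);c=np.array(c);t=np.arctan2(*(p-c)[::-1])
    for i in range(1,n+1):
        q=c+R*np.array([np.cos(t+step*i),np.sin(t+step*i)]);d=q-p;print(f"{d[0]:.1f}, {-d[1]:.1f}",end=" | ")
    print("end",q.round(1),"theta",round(t+step*n,3))
if __name__=="__main__":
    a=[float(x) for x in sys.argv[1:]];rows(a[:2],a[2:4],a[4],int(a[5]))
E
python3 arc.py 551.1 -39.2 532 -80 -0.1 8; python3 -c "
from cell import *;print(read_state()['force'])"
```

```text
4.0, 2.2 | 7.7, 4.6 | 11.2, 7.5 | 14.3, 10.7 | 17.2, 14.2 | 19.7, 17.9 | 21.7, 21.9 | 23.4, 26.1 | end [574.5 -65.3] theta 0.333
[0.22222058 1.78235252 2.71390402]
```

play_rows:
  deltas: [4.0, 2.2, 0, 0, 0, 0, 0, 7.7, 4.6, 0, 0, 0, 0, 0, 11.2, 7.5, 0, 0, 0, 0, 0, 14.3, 10.7, 0, 0, 0, 0, 0]

```text
clock: 5.0
eef_pos: [565.9, -50.5, 126.4]
tool_rot: [3.141, -0.0, -0.001]
force: [-0.1, 0.7, 2.9]
width: 14.3
gripper_force: 58.4
```

```bash
python3 -c "
from cell import *;s=read_state();print(s['eef_pos'],s['force'],s['width'])"; python3 arc.py 565.4 -49.9 532 -80 -0.12 10
```

```text
[565.85392533 -50.45571419 126.37969444] [-0.11956429  0.67457652  2.94828635] 14.289691864405627
3.4, 4.2 | 6.2, 8.8 | 8.5, 13.7 | 10.2, 18.8 | 11.2, 24.1 | 11.6, 29.5 | 11.3, 34.9 | 10.5, 40.2 | 8.9, 45.4 | 6.8, 50.3 | end [ 572.2 -100.2] theta -0.467
```

play_rows:
  deltas: [3.4, 4.2, 0, 0, 0, 0, 0, 6.2, 8.8, 0, 0, 0, 0, 0, 8.5, 13.7, 0, 0, 0, 0, 0, 10.2, 18.8, 0, 0, 0, 0, 0, 11.2, 24.1, 0, 0, 0, 0, 0, 11.2, 24.1, 0, 0, 0, 0, 0]

```text
clock: 5.75
eef_pos: [575.6, -71.1, 126.2]
tool_rot: [-3.138, 0.003, 0.001]
force: [-3.0, 7.4, 5.7]
width: 14.5
gripper_force: 58.7
```

```bash
python3 -c "
from cell import *;s=read_state();print(s['eef_pos'],s['force'],s['width'])"; python3 arc.py 576.6 -74.0 532 -80 -0.12 10
```

```text
[575.61176556 -71.09466326 126.16790208] [-3.00125774  7.39061248  5.65659952] 14.533313223533288
0.4, 5.4 | 0.1, 10.8 | -0.7, 16.1 | -2.3, 21.3 | -4.4, 26.2 | -7.1, 30.9 | -10.4, 35.2 | -14.1, 39.1 | -18.3, 42.5 | -22.8, 45.4 | end [ 553.8 -119.4] theta -1.066
```

Compliance is about 2.6 N/mm and the axis about (531.3,-80). Continue the arc.

```bash
python3 arc.py 576.6 -74.0 531.3 -80 -0.13 10;python3 arc.py 550.4 -120.8 531.3 -80 -0.13 10
```

```text
-0.3, 5.9 | -0.7, 11.8 | -1.8, 17.5 | -3.7, 23.0 | -6.2, 28.3 | -9.4, 33.2 | -13.3, 37.6 | -17.6, 41.5 | -22.5, 44.8 | -27.7, 47.4 | end [ 548.9 -121.4] theta -1.168
-5.5, 2.1 | -11.1, 3.5 | -16.9, 4.1 | -22.8, 4.0 | -28.6, 3.2 | -34.2, 1.6 | -39.6, -0.7 | -44.6, -3.7 | -49.2, -7.3 | -53.3, -11.5 | end [ 497.1 -109.3] theta -2.433
```

play_rows:
  deltas: [-0.3, 5.9, 0, 0, 0, 0, 0, -0.7, 11.8, 0, 0, 0, 0, 0, -1.8, 17.5, 0, 0, 0, 0, 0, -3.7, 23.0, 0, 0, 0, 0, 0, -6.2, 28.3, 0, 0, 0, 0, 0, -9.4, 33.2, 0, 0, 0, 0, 0, -13.3, 37.6, 0, 0, 0, 0, 0, -17.6, 41.5, 0, 0, 0, 0, 0, -22.5, 44.8, 0, 0, 0, 0, 0, -27.7, 47.4, 0, 0, 0, 0, 0]

```text
clock: 7.0
eef_pos: [552.8, -118.7, 126.6]
tool_rot: [-3.139, -0.007, 0.002]
force: [7.1, 5.8, -1.9]
width: 14.3
gripper_force: 58.4
```

```bash
python3 -c "
from cell import *;s=read_state();print(s['eef_pos'],s['force'],s['width'])"; python3 arc.py 548.9 -121.4 531.3 -80 -0.13 10
```

```text
[ 552.77574872 -118.72137359  126.58315825] [ 7.08453437  5.75896686 -1.86063239] 14.310932592501164
-5.5, 1.9 | -11.2, 3.1 | -17.1, 3.6 | -22.9, 3.3 | -28.6, 2.2 | -34.2, 0.4 | -39.5, -2.1 | -44.4, -5.3 | -48.9, -9.0 | -52.8, -13.4 | end [ 496.1 -108. ] theta -2.469
```

play_rows:
  deltas: [-5.5, 1.9, 0, 0, 0, 0, 0, -11.2, 3.1, 0, 0, 0, 0, 0, -17.1, 3.6, 0, 0, 0, 0, 0, -22.9, 3.3, 0, 0, 0, 0, 0, -28.6, 2.2, 0, 0, 0, 0, 0, -34.2, 0.4, 0, 0, 0, 0, 0, -39.5, -2.1, 0, 0, 0, 0, 0, -44.4, -5.3, 0, 0, 0, 0, 0, -48.9, -9.0, 0, 0, 0, 0, 0, -52.8, -13.4, 0, 0, 0, 0, 0]

```text
clock: 8.25
eef_pos: [500.0, -111.6, 126.7]
tool_rot: [3.137, -0.008, -0.002]
force: [7.6, -6.5, -4.4]
width: 14.8
gripper_force: 58.6
```

```bash
cat > st.py <<'E'
from cell import *;import numpy as np
s=read_state();p=s['eef_pos'][:2]-np.array([531.3,-80]);r=np.hypot(*p);u=p/r;f=s['force']
print(s['eef_pos'].round(1),"theta %.3f r %.1f Frad %.1f Fcw-opposing %.1f Fz %.1f"%(np.arctan2(p[1],p[0]),r,f[:2]@u,f[:2]@[-u[1],u[0]],f[2]),s['width'])
E
python3 st.py; python3 arc.py 496.1 -108.0 531.3 -80 -0.13 10
```

```text
[ 500.  -111.6  126.7] theta -2.350 r 44.5 Frad -0.8 Fcw-opposing 10.0 Fz -4.4 14.772450531650348
-3.4, -4.8 | -6.0, -10.0 | -8.0, -15.5 | -9.3, -21.2 | -9.8, -27.0 | -9.5, -32.9 | -8.5, -38.6 | -6.8, -44.2 | -4.3, -49.5 | -1.2, -54.4 | end [494.9 -53.6] theta -3.77
```

play_rows:
  deltas: [-3.4, -4.8, 0, 0, 0, 0, 0, -6.0, -10.0, 0, 0, 0, 0, 0, -8.0, -15.5, 0, 0, 0, 0, 0, -9.3, -21.2, 0, 0, 0, 0, 0, -9.8, -27.0, 0, 0, 0, 0, 0, -9.5, -32.9, 0, 0, 0, 0, 0, -8.5, -38.6, 0, 0, 0, 0, 0, -6.8, -44.2, 0, 0, 0, 0, 0, -4.3, -49.5, 0, 0, 0, 0, 0, -1.2, -54.4, 0, 0, 0, 0, 0]

```text
clock: 9.5
eef_pos: [491.6, -57.7, 126.2]
tool_rot: [3.138, 0.006, -0.004]
force: [-6.5, -6.7, 9.3]
width: 14.2
gripper_force: 60.3
```

```bash
python3 st.py; python3 arc.py 494.9 -53.6 531.3 -80 -0.1 10
```

```text
[491.6 -57.7 126.2] theta 2.631 r 45.5 Frad 2.4 Fcw-opposing 9.0 Fz 9.3 14.162279127075779
2.8, -3.5 | 5.9, -6.7 | 9.4, -9.6 | 13.1, -12.1 | 17.1, -14.3 | 21.3, -16.0 | 25.6, -17.3 | 30.0, -18.1 | 34.5, -18.6 | 38.9, -18.5 | end [533.8 -35.1] theta 1.514
```

play_rows:
  deltas: [2.8, -3.5, 0, 0, 0, 0, 0, 5.9, -6.7, 0, 0, 0, 0, 0, 9.4, -9.6, 0, 0, 0, 0, 0, 13.1, -12.1, 0, 0, 0, 0, 0, 17.1, -14.3, 0, 0, 0, 0, 0, 21.3, -16.0, 0, 0, 0, 0, 0, 25.6, -17.3, 0, 0, 0, 0, 0, 30.0, -18.1, 0, 0, 0, 0, 0]

```text
clock: 10.5
eef_pos: [519.6, -35.7, 126.0]
tool_rot: [-3.141, 0.011, -0.001]
force: [-10.7, 1.5, 14.5]
width: 14.6
gripper_force: 60.8
```

```bash
python3 st.py; python3 arc.py 524.9 -35.5 531.3 -80 -0.1 10
```

```text
[519.6 -35.7 126. ] theta 1.829 r 45.9 Frad 4.2 Fcw-opposing 10.0 Fz 14.5 14.623163662927391
4.5, -0.5 | 9.0, -0.4 | 13.4, 0.1 | 17.8, 1.0 | 22.1, 2.3 | 26.3, 4.1 | 30.2, 6.3 | 33.9, 8.9 | 37.3, 11.8 | 40.4, 15.0 | end [565.3 -50.5] theta 0.714
```

play_rows:
  deltas: [4.5, -0.5, -0.5, 0, 0, 0, 0, 9.0, -0.4, -1, 0, 0, 0, 0, 13.4, 0.1, -1, 0, 0, 0, 0, 17.8, 1.0, -1, 0, 0, 0, 0, 22.1, 2.3, -1, 0, 0, 0, 0]

```text
clock: 11.12
eef_pos: [542.1, -35.5, 126.3]
tool_rot: [-3.138, 0.011, 0.001]
force: [-7.9, 6.1, 6.7]
width: 14.5
gripper_force: 60.0
```

```bash
python3 st.py; python3 arc.py 547 -37.8 531.3 -80 -0.1 10
```

```text
[542.1 -35.5 126.3] theta 1.332 r 45.8 Frad 4.0 Fcw-opposing 9.1 Fz 6.7 14.519703181656594
4.1, 1.8 | 8.1, 4.0 | 11.8, 6.5 | 15.2, 9.5 | 18.3, 12.7 | 21.1, 16.3 | 23.5, 20.1 | 25.5, 24.1 | 27.1, 28.3 | 28.3, 32.6 | end [575.3 -70.4] theta 0.215
```

```bash
python3 arc.py 547 -37.8 531.3 -79.4 -0.1 10
```

```text
4.3, 1.3 | 8.2, 3.5 | 11.9, 6.1 | 15.3, 9.0 | 18.4, 12.3 | 21.2, 15.8 | 23.6, 19.6 | 25.6, 23.7 | 27.2, 27.9 | 28.3, 32.2 | end [575.3 -70. ] theta 0.21
```

play_rows:
  deltas: [4.3, 1.3, -0.5, 0, 0, 0, 0, 8.2, 3.5, -0.5, 0, 0, 0, 0, 11.9, 6.1, -0.5, 0, 0, 0, 0, 15.3, 9.0, -0.5, 0, 0, 0, 0, 18.4, 12.3, -0.5, 0, 0, 0, 0]

```text
clock: 11.75
eef_pos: [561.8, -46.3, 126.4]
tool_rot: [-3.137, 0.009, 0.002]
force: [-4.7, 8.4, 1.1]
width: 14.5
gripper_force: 59.6
```

```bash
python3 st.py; python3 arc.py 565.4 -50.1 531.3 -79.6 -0.1 10
```

```text
[561.8 -46.3 126.4] theta 0.834 r 45.5 Frad 3.1 Fcw-opposing 9.1 Fz 1.1 14.456934132812473
2.7, 3.6 | 5.1, 7.4 | 7.1, 11.4 | 8.7, 15.6 | 9.9, 20.0 | 10.6, 24.4 | 10.9, 28.9 | 10.7, 33.4 | 10.1, 37.9 | 9.1, 42.2 | end [574.5 -92.3] theta -0.287
```

play_rows:
  deltas: [2.7, 3.6, 0, 0, 0, 0, 0, 5.1, 7.4, 0, 0, 0, 0, 0, 7.1, 11.4, 0, 0, 0, 0, 0, 8.7, 15.6, 0, 0, 0, 0, 0, 9.9, 20.0, 0, 0, 0, 0, 0, 10.6, 24.4, 0, 0, 0, 0, 0]

```text
clock: 12.5
eef_pos: [575.0, -69.8, 126.6]
tool_rot: [-3.136, 0.003, 0.003]
force: [1.2, 9.6, -1.4]
width: 14.1
gripper_force: 59.2
```

```bash
python3 st.py; python3 arc.py 576 -74.5 531.3 -79.8 -0.1 10
```

```text
[575.  -69.8 126.6] theta 0.229 r 44.9 Frad 3.4 Fcw-opposing 9.1 Fz -1.4 14.125792798673924
0.3, 4.5 | 0.1, 9.0 | -0.4, 13.4 | -1.5, 17.8 | -2.9, 22.1 | -4.8, 26.2 | -7.1, 30.0 | -9.8, 33.7 | -12.8, 37.0 | -16.1, 40.0 | end [ 559.9 -114.5] theta -0.882
```

play_rows:
  deltas: [0.3, 4.5, 0, 0, 0, 0, 0, 0.1, 9.0, 0, 0, 0, 0, 0, -0.4, 13.4, 0, 0, 0, 0, 0, -1.5, 17.8, 0, 0, 0, 0, 0, -2.9, 22.1, 0, 0, 0, 0, 0]

```text
clock: 13.12
eef_pos: [574.1, -92.3, 126.8]
tool_rot: [-3.136, -0.001, 0.003]
force: [3.4, 8.6, -5.6]
width: 14.5
gripper_force: 59.1
```

```bash
python3 st.py; python3 arc.py 573.1 -96.6 531.3 -79.8 -0.1 10
```

```text
[574.1 -92.3 126.8] theta -0.279 r 44.5 Frad 0.9 Fcw-opposing 9.2 Fz -5.6 14.513316191501827
-1.9, 4.1 | -4.2, 7.9 | -6.9, 11.6 | -9.9, 14.9 | -13.2, 17.9 | -16.8, 20.6 | -20.7, 22.9 | -24.7, 24.8 | -29.0, 26.3 | -33.4, 27.4 | end [ 539.7 -124. ] theta -1.382
```

play_rows:
  deltas: [-1.9, 4.1, 0.5, 0, 0, 0, 0, -4.2, 7.9, 1, 0, 0, 0, 0, -6.9, 11.6, 1, 0, 0, 0, 0, -9.9, 14.9, 1, 0, 0, 0, 0, -13.2, 17.9, 1, 0, 0, 0, 0]

```text
clock: 13.75
eef_pos: [562.8, -111.1, 126.7]
tool_rot: [-3.138, -0.005, 0.002]
force: [6.7, 7.5, -2.2]
width: 14.6
gripper_force: 59.4
```

```bash
python3 st.py; python3 arc.py 559.9 -114.5 531.3 -79.8 -0.1 10
python3 - <<'E'
from h import *
s=get_image("scene")[:,:,::-1]
cv2.imwrite("pics/c5.png",cv2.resize(s[190:260,240:340],None,fx=8,fy=8,interpolation=2))
E
```

```text
[ 562.8 -111.1  126.7] theta -0.779 r 44.3 Frad -0.5 Fcw-opposing 10.0 Fz -2.2 14.580906839361944
-3.6, 2.7 | -7.4, 5.0 | -11.5, 6.9 | -15.8, 8.4 | -20.1, 9.5 | -24.6, 10.1 | -29.1, 10.3 | -33.6, 10.0 | -38.0, 9.3 | -42.4, 8.1 | end [ 517.5 -122.6] theta -1.881
```

View pics/c5.png

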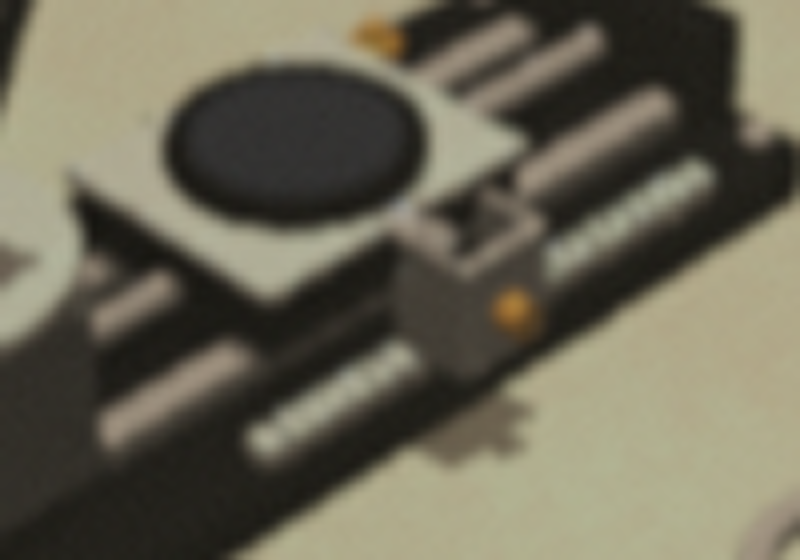

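The pin is now inside the clip's span, near (470,230) in the crop. Carry on past it.

play_rows:
  deltas: [-3.6, 2.7, 0, 0, 0, 0, 0, -7.4, 5.0, 0, 0, 0, 0, 0, -11.5, 6.9, 0, 0, 0, 0, 0, -15.8, 8.4, 0, 0, 0, 0, 0, -20.1, 9.5, 0, 0, 0, 0, 0]

```text
clock: 14.42
eef_pos: [543.9, -122.4, 126.8]
tool_rot: [-3.14, -0.007, 0.002]
force: [8.4, 4.0, -5.2]
width: 14.6
gripper_force: 59.1
```

```bash
python3 st.py; python3 arc.py 539.8 -124.0 531.3 -79.8 -0.1 10
```

```text
[ 543.9 -122.4  126.8] theta -1.281 r 44.2 Frad -1.5 Fcw-opposing 9.2 Fz -5.2 14.609294581420025
-4.5, 0.6 | -9.0, 0.8 | -13.4, 0.5 | -17.9, -0.2 | -22.2, -1.3 | -26.4, -2.9 | -30.5, -4.9 | -34.3, -7.3 | -37.8, -10.1 | -41.1, -13.2 | end [ 498.7 -110.8] theta -2.381
```

play_rows:
  deltas: [-4.5, 0.6, 0.3, 0, 0, 0, 0, -9.0, 0.8, 0.5, 0, 0, 0, 0, -13.4, 0.5, 0.5, 0, 0, 0, 0, -17.9, -0.2, 0.5, 0, 0, 0, 0, -22.2, -1.3, 0.5, 0, 0, 0, 0]

```text
clock: 15.05
eef_pos: [522.7, -123.4, 126.7]
tool_rot: [3.14, -0.01, 0.0]
force: [9.4, -0.5, -5.7]
width: 14.4
gripper_force: 58.9
```

```bash
python3 st.py; python3 arc.py 517.6 -122.7 531.3 -79.8 -0.1 10
```

```text
[ 522.7 -123.4  126.7] theta -1.767 r 44.2 Frad -1.4 Fcw-opposing 9.4 Fz -5.7 14.439131367731315
-4.2, -1.6 | -8.2, -3.6 | -12.0, -6.0 | -15.6, -8.7 | -18.9, -11.8 | -21.8, -15.2 | -24.4, -18.9 | -26.6, -22.9 | -28.4, -27.0 | -29.8, -31.3 | end [487.8 -91.4] theta -2.88
```

play_rows:
  deltas: [-4.2, -1.6, 0, 0, 0, 0, 0, -8.2, -3.6, 0, 0, 0, 0, 0, -12.0, -6.0, 0, 0, 0, 0, 0, -15.6, -8.7, 0, 0, 0, 0, 0, -18.9, -11.8, 0, 0, 0, 0, 0]

```text
clock: 15.68
eef_pos: [502.9, -114.2, 126.7]
tool_rot: [3.137, -0.009, -0.002]
force: [7.1, -5.2, -4.8]
width: 14.6
gripper_force: 59.0
```

```bash
python3 st.py; python3 arc.py 498.7 -110.9 531.3 -79.8 -0.1 10
```

```text
[ 502.9 -114.2  126.7] theta -2.264 r 44.4 Frad -0.5 Fcw-opposing 8.8 Fz -4.8 14.56794660460092
-2.9, -3.4 | -5.5, -7.1 | -7.7, -11.0 | -9.5, -15.2 | -10.9, -19.5 | -11.8, -23.8 | -12.3, -28.3 | -12.4, -32.8 | -12.0, -37.3 | -11.1, -41.7 | end [487.6 -69.2] theta -3.38
```

play_rows:
  deltas: [-2.9, -3.4, 0, 0, 0, 0, 0, -5.5, -7.1, 0, 0, 0, 0, 0, -7.7, -11.0, 0, 0, 0, 0, 0, -9.5, -15.2, 0, 0, 0, 0, 0, -10.9, -19.5, 0, 0, 0, 0, 0, -11.8, -23.8, 0, 0, 0, 0, 0]

```text
clock: 16.42
eef_pos: [488.1, -91.9, 126.5]
tool_rot: [3.136, -0.003, -0.004]
force: [0.6, -9.4, 1.1]
width: 14.2
gripper_force: 59.5
```

```bash
python3 st.py; python3 arc.py 486.9 -87.1 531.3 -79.8 -0.1 10
python3 - <<'E'
from h import *
s=get_image("scene")[:,:,::-1];t=get_image("top")[:,:,::-1]
cv2.imwrite("pics/c6.png",np.hstack([cv2.resize(s[190:250,260:320],None,fx=6.6,fy=6.6,interpolation=2),cv2.resize(t[170:230,220:280],None,fx=6.6,fy=6.6,interpolation=2)]))
E
```

```text
[488.1 -91.9 126.5] theta -2.872 r 44.8 Frad 1.9 Fcw-opposing 9.2 Fz 1.1 14.205290976916249
-0.5, -4.5 | -0.6, -9.0 | -0.2, -13.4 | 0.7, -17.9 | 1.9, -22.2 | 3.6, -26.3 | 5.7, -30.3 | 8.2, -34.1 | 11.1, -37.5 | 14.3, -40.7 | end [501.2 -46.4] theta -3.979
```

View pics/c6.png

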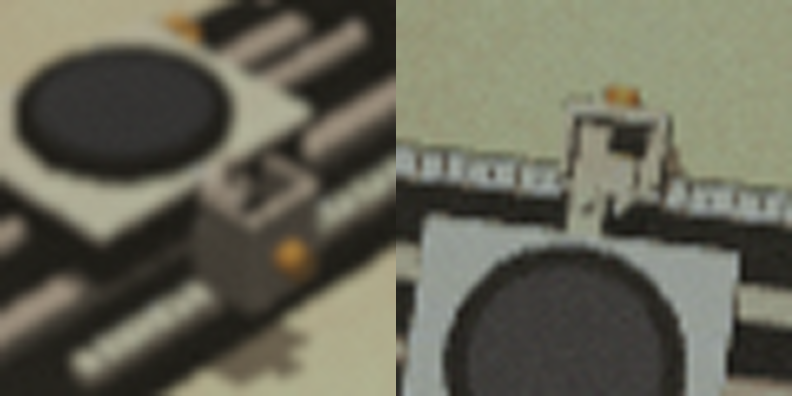

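In the top view the pin is at about (249,201.5) px, against a clip centre of about (254,…). That puts it roughly 12 mm past the clip origin, with the bolt tip (about 252–255) behind it. I'll add a little margin, then reverse.

play_rows:
  deltas: [-0.5, -4.5, 0, 0, 0, 0, 0, -0.6, -9.0, 0, 0, 0, 0, 0, -0.2, -13.4, 0, 0, 0, 0, 0, 0.7, -17.9, 0, 0, 0, 0, 0, 1.9, -22.2, 0, 0, 0, 0, 0, 3.6, -26.3, 0, 0, 0, 0, 0]

```text
clock: 17.27
eef_pos: [488.4, -65.2, 126.3]
tool_rot: [3.137, 0.004, -0.004]
force: [-4.4, -8.4, 8.1]
width: 14.5
gripper_force: 60.4
```

```bash
python3 st.py; python3 arc.py 490.5 -60.8 531.3 -79.8 0.1 10
python3 - <<'E'
from h import *
t=np.mean([get_image("top").astype(float) for _ in range(6)],0)[:,:,::-1]
cv2.imwrite("pics/c7.png",np.clip(cv2.resize(t[182:212,234:274],None,fx=18,fy=18,interpolation=2)*1.3,0,255))
E
```

```text
[488.4 -65.2 126.3] theta 2.810 r 45.4 Frad 1.4 Fcw-opposing 9.3 Fz 8.1 14.536603018980854
-1.7, 4.2 | -3.0, 8.5 | -3.8, 12.9 | -4.2, 17.4 | -4.1, 21.9 | -3.6, 26.4 | -2.6, 30.8 | -1.2, 35.0 | 0.6, 39.1 | 2.8, 43.1 | end [ 493.3 -103.9] theta 3.706[ WARN:0@4.790] global loadsave.cpp:1063 imwrite_ Unsupported depth image for selected encoder is fallbacked to CV_8U.
```

View pics/c7.png

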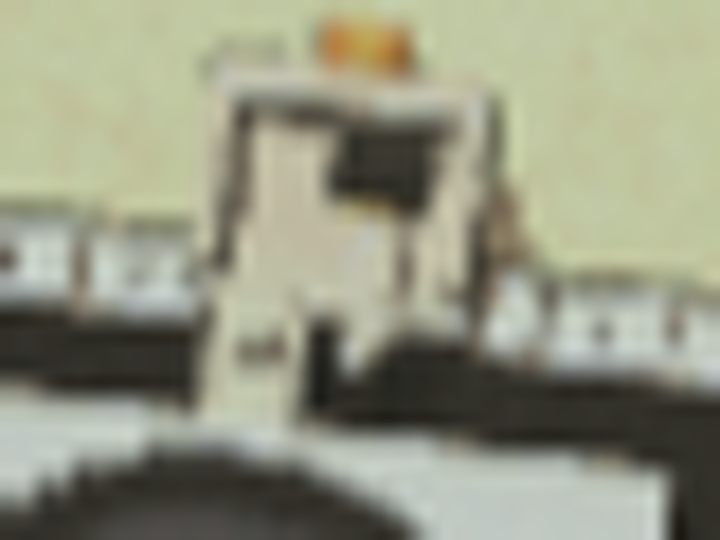

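The bolt tip is out at (345–400,350) with its flat facing left. The pin is at (255,350), about 10 mm beyond it, so contact is expected after about 3.7 rad of reverse, including 0.7 rad of slack.

play_rows:
  deltas: [-1.7, 4.2, -0.3, 0, 0, 0, 0, -3.0, 8.5, -0.3, 0, 0, 0, 0, -3.8, 12.9, -0.3, 0, 0, 0, 0, -4.2, 17.4, -0.3, 0, 0, 0, 0, -4.1, 21.9, 0, 0, 0, 0, 0, -3.6, 26.4, 0, 0, 0, 0, 0, -2.6, 30.8, 0, 0, 0, 0, 0, -1.2, 35.0, 0, 0, 0, 0, 0, 0.6, 39.1, 0, 0, 0, 0, 0, 2.8, 43.1, 0, 0, 0, 0, 0]

```text
clock: 18.82
eef_pos: [491.5, -100.8, 126.2]
tool_rot: [-3.137, 0.005, 0.002]
force: [-5.5, 7.3, 8.2]
width: 14.7
gripper_force: 60.5
```

```bash
python3 st.py; python3 arc.py 493.3 -103.9 531.3 -79.8 0.1 10
```

```text
[ 491.5 -100.8  126.2] theta -2.660 r 44.9 Frad 1.5 Fcw-opposing -9.0 Fz 8.2 14.654346479812869
2.6, 3.7 | 5.5, 7.1 | 8.8, 10.2 | 12.4, 12.9 | 16.2, 15.3 | 20.2, 17.2 | 24.5, 18.8 | 28.8, 20.0 | 33.3, 20.6 | 37.7, 20.9 | end [ 531.  -124.8] theta -1.576
```

play_rows:
  deltas: [2.6, 3.7, -0.5, 0, 0, 0, 0, 5.5, 7.1, -1, 0, 0, 0, 0, 8.8, 10.2, -1, 0, 0, 0, 0, 12.4, 12.9, -1, 0, 0, 0, 0, 16.2, 15.3, -1, 0, 0, 0, 0, 20.2, 17.2, -1, 0, 0, 0, 0, 24.5, 18.8, -1, 0, 0, 0, 0, 28.8, 20.0, -1, 0, 0, 0, 0]

```text
clock: 19.82
eef_pos: [517.8, -122.3, 126.3]
tool_rot: [-3.138, 0.01, 0.0]
force: [-9.2, 3.2, 5.4]
width: 14.2
gripper_force: 60.4
```

```bash
python3 st.py; python3 arc.py 522.1 -123.9 531.3 -79.8 0.1 10
```

```text
[ 517.8 -122.3  126.3] theta -1.880 r 44.4 Frad -0.2 Fcw-opposing -9.7 Fz 5.4 14.194870271715201
4.5, 0.6 | 8.9, 0.9 | 13.4, 0.7 | 17.9, 0.1 | 22.3, -1.0 | 26.5, -2.6 | 30.6, -4.5 | 34.4, -6.8 | 38.0, -9.5 | 41.3, -12.6 | end [ 563.4 -111.3] theta -0.776
```

play_rows:
  deltas: [4.5, 0.6, -0.3, 0, 0, 0, 0, 8.9, 0.9, -0.3, 0, 0, 0, 0, 13.4, 0.7, -0.3, 0, 0, 0, 0, 17.9, 0.1, -0.3, 0, 0, 0, 0, 22.3, -1.0, -0.3, 0, 0, 0, 0, 26.5, -2.6, -0.3, 0, 0, 0, 0, 30.6, -4.5, -0.3, 0, 0, 0, 0]

```text
clock: 20.7
eef_pos: [548.0, -121.0, 126.3]
tool_rot: [3.141, 0.01, -0.002]
force: [-9.1, -3.0, 2.6]
width: 14.6
gripper_force: 60.0
```

```bash
python3 st.py; python3 arc.py 552.7 -119.4 531.3 -79.8 0.1 10
```

```text
[ 548.  -121.   126.3] theta -1.184 r 44.3 Frad -0.7 Fcw-opposing -9.6 Fz 2.6 14.63769559963869
3.8, -2.3 | 7.4, -5.1 | 10.7, -8.1 | 13.7, -11.5 | 16.4, -15.1 | 18.6, -19.0 | 20.5, -23.1 | 21.9, -27.4 | 22.9, -31.7 | 23.5, -36.2 | end [576.2 -83.2] theta -0.075
```

play_rows:
  deltas: [3.8, -2.3, 0, 0, 0, 0, 0, 7.4, -5.1, 0, 0, 0, 0, 0, 10.7, -8.1, 0, 0, 0, 0, 0, 13.7, -11.5, 0, 0, 0, 0, 0]

```text
clock: 21.2
eef_pos: [562.6, -111.4, 126.4]
tool_rot: [3.138, 0.008, -0.003]
force: [-6.4, -6.9, 1.0]
width: 14.4
gripper_force: 59.7
```

```bash
python3 st.py; python3 arc.py 566.4 -107.9 531.3 -79.8 0.1 10
```

```text
[ 562.6 -111.4  126.4] theta -0.787 r 44.4 Frad 0.4 Fcw-opposing -9.4 Fz 1.0 14.408586022969748
2.7, -3.6 | 4.9, -7.5 | 6.8, -11.6 | 8.2, -15.9 | 9.2, -20.3 | 9.8, -24.7 | 9.9, -29.2 | 9.5, -33.7 | 8.8, -38.1 | 7.5, -42.5 | end [573.9 -65.4] theta 0.325
```

play_rows:
  deltas: [2.7, -3.6, 0, 0, 0, 0, 0, 4.9, -7.5, 0, 0, 0, 0, 0, 6.8, -11.6, 0, 0, 0, 0, 0, 8.2, -15.9, 0, 0, 0, 0, 0]

```text
clock: 21.7
eef_pos: [572.5, -96.9, 126.6]
tool_rot: [3.136, 0.004, -0.003]
force: [-3.8, -9.7, -1.8]
width: 14.5
gripper_force: 59.5
```

```bash
python3 st.py; python3 arc.py 574.6 -92.0 531.3 -79.8 0.1 10
```

```text
[572.5 -96.9 126.6] theta -0.390 r 44.5 Frad 0.2 Fcw-opposing -10.4 Fz -1.8 14.480105936567735
1.0, -4.4 | 1.6, -8.8 | 1.7, -13.3 | 1.3, -17.8 | 0.6, -22.3 | -0.7, -26.6 | -2.3, -30.8 | -4.4, -34.8 | -6.8, -38.5 | -9.6, -42.1 | end [565.  -49.9] theta 0.725
```

play_rows:
  deltas: [1.0, -4.4, 0, 0, 0, 0, 0, 1.6, -8.8, 0, 0, 0, 0, 0, 1.7, -13.3, 0, 0, 0, 0, 0]

```text
clock: 22.08
eef_pos: [575.8, -84.1, 126.8]
tool_rot: [3.135, 0.001, -0.003]
force: [0.2, -9.8, -5.2]
width: 14.7
gripper_force: 59.3
```

```bash
python3 st.py; python3 arc.py 576.3 -78.7 531.3 -79.8 0.1 10
```

```text
[575.8 -84.1 126.8] theta -0.093 r 44.7 Frad 1.1 Fcw-opposing -9.8 Fz -5.2 14.66190251899813
-0.3, -4.5 | -1.1, -8.9 | -2.3, -13.2 | -4.0, -17.4 | -6.0, -21.4 | -8.5, -25.2 | -11.3, -28.7 | -14.4, -31.9 | -17.9, -34.8 | -21.6, -37.3 | end [554.7 -41.4] theta 1.024
```

Not yet at contact. Lower z slightly and go on.

play_rows:
  deltas: [-0.3, -4.5, 0.5, 0, 0, 0, 0, -1.1, -8.9, 0.7, 0, 0, 0, 0, -2.3, -13.2, 0.7, 0, 0, 0, 0]

```text
clock: 22.45
eef_pos: [575.3, -70.9, 126.7]
tool_rot: [3.135, -0.003, -0.003]
force: [2.2, -9.1, -3.4]
width: 14.1
gripper_force: 59.4
```

```bash
python3 st.py; python3 arc.py 574 -65.5 531.3 -79.6 0.1 10
```

```text
[575.3 -70.9 126.7] theta 0.203 r 45.0 Frad 0.3 Fcw-opposing -9.4 Fz -3.4 14.132964481377087
-1.6, -4.2 | -3.6, -8.2 | -6.0, -12.0 | -8.8, -15.5 | -12.0, -18.8 | -15.4, -21.7 | -19.1, -24.2 | -23.1, -26.4 | -27.2, -28.1 | -31.5, -29.5 | end [542.5 -36. ] theta 1.319
```

play_rows:
  deltas: [-1.6, -4.2, 0, 0, 0, 0, 0, -3.6, -8.2, 0, 0, 0, 0, 0, -6.0, -12.0, 0, 0, 0, 0, 0]

```text
clock: 22.82
eef_pos: [570.9, -58.3, 126.8]
tool_rot: [3.136, -0.006, -0.003]
force: [4.4, -8.3, -5.8]
width: 14.7
gripper_force: 59.3
```

```bash
python3 st.py; python3 arc.py 568 -53.5 531.3 -79.5 0.1 10
```

```text
[570.9 -58.3 126.8] theta 0.501 r 45.1 Frad -0.1 Fcw-opposing -9.4 Fz -5.8 14.710691975439742
-2.8, -3.5 | -5.9, -6.8 | -9.3, -9.7 | -13.0, -12.3 | -16.9, -14.4 | -21.1, -16.2 | -25.4, -17.6 | -29.8, -18.5 | -34.3, -18.9 | -38.8, -19.0 | end [529.2 -34.5] theta 1.616
```

play_rows:
  deltas: [-2.8, -3.5, 0.4, 0, 0, 0, 0, -5.9, -6.8, 0.5, 0, 0, 0, 0, -9.3, -9.7, 0.5, 0, 0, 0, 0]

```text
clock: 23.2
eef_pos: [563.4, -47.9, 126.8]
tool_rot: [3.137, -0.01, -0.003]
force: [6.8, -6.9, -5.0]
width: 14.3
gripper_force: 59.2
```

```bash
python3 st.py; python3 arc.py 558.7 -43.8 531.3 -79.4 0.1 10
```

```text
[563.4 -47.9 126.8] theta 0.785 r 45.4 Frad -0.0 Fcw-opposing -9.7 Fz -5.0 14.289691177118826
-3.7, -2.6 | -7.6, -4.8 | -11.7, -6.6 | -16.0, -7.9 | -20.4, -8.9 | -24.9, -9.3 | -29.4, -9.4 | -33.9, -8.9 | -38.3, -8.1 | -42.6, -6.8 | end [516.1 -37. ] theta 1.915
```

play_rows:
  deltas: [-3.7, -2.6, 0.3, 0, 0, 0, 0, -7.6, -4.8, 0.4, 0, 0, 0, 0, -11.7, -6.6, 0.4, 0, 0, 0, 0]

```text
clock: 23.58
eef_pos: [553.4, -40.2, 126.8]
tool_rot: [3.138, -0.013, -0.002]
force: [9.9, -5.4, -6.4]
width: 14.2
gripper_force: 59.1
```

```bash
python3 st.py; python3 arc.py 547 -37.2 531.3 -79.4 0.1 10
```

```text
[553.4 -40.2 126.8] theta 1.063 r 45.6 Frad 0.1 Fcw-opposing -11.3 Fz -6.4 14.209440320492822
-4.3, -1.3 | -8.7, -2.3 | -13.2, -2.7 | -17.7, -2.8 | -22.2, -2.3 | -26.6, -1.5 | -30.9, -0.2 | -35.0, 1.6 | -39.0, 3.7 | -42.7, 6.2 | end [504.3 -43.4] theta 2.215
```

play_rows:
  deltas: [-4.3, -1.3, 0.3, 0, 0, 0, 0, -8.7, -2.3, 0.3, 0, 0, 0, 0]

```text
clock: 23.82
eef_pos: [545.9, -36.8, 126.8]
tool_rot: [3.139, -0.015, -0.001]
force: [12.0, -2.9, -6.4]
width: 14.9
gripper_force: 59.1
```

```bash
python3 st.py; python3 arc.py 538.3 -34.9 531.3 -79.4 0.1 10
```

```text
[545.9 -36.8 126.8] theta 1.246 r 45.6 Frad 1.1 Fcw-opposing -12.3 Fz -6.4 14.935033918970145
-4.5, -0.4 | -9.0, -0.5 | -13.5, -0.0 | -17.9, 0.8 | -22.2, 2.1 | -26.3, 3.9 | -30.3, 6.0 | -34.0, 8.5 | -37.5, 11.4 | -40.6, 14.6 | end [497.7 -49.5] theta 2.415
```

play_rows:
  deltas: [-4.5, -0.4, 0, 0, 0, 0, 0, -9.0, -0.5, 0, 0, 0, 0, 0, -9.0, -0.5, 0, 0, 0, 0, 0]

```text
clock: 24.2
eef_pos: [536.7, -34.6, 126.8]
tool_rot: [3.141, -0.014, 0.0]
force: [11.2, -0.2, -3.9]
width: 14.4
gripper_force: 59.2
```

```bash
python3 st.py
```

```text
[536.7 -34.6 126.8] theta 1.453 r 45.7 Frad 1.1 Fcw-opposing -11.2 Fz -3.9 14.373162370828279
```

The handle went heavier (9.4 → 12.3 N), and I estimate about 0.6 rad past first contact. Unload the arm's spring before letting go.

play_rows:
  deltas: [2.0, 0, 0, 0, 0, 0, 0, 4.0, 0, 0, 0, 0, 0, 0, 5.0, 0, 0, 0, 0, 0, 0, 5.0, 0, 0, 0, 0, 0, 0]

```text
clock: 24.7
eef_pos: [536.9, -34.6, 126.4]
tool_rot: [3.141, -0.005, -0.0]
force: [5.1, -0.2, 3.0]
width: 14.2
gripper_force: 60.1
```

```bash
python3 st.py
```

```text
[536.9 -34.6 126.4] theta 1.448 r 45.8 Frad 0.4 Fcw-opposing -5.1 Fz 3.0 14.195457854759084
```

play_rows:
  deltas: [1.5, 0, 0, 0, 0, 0, 0, 2.5, 0, 0, 0, 0, 0, 0, 2.5, 0, 0, 0, 0, 0, 0, 2.5, 0, 0, 0, 0, 0, 0.15, 2.5, 0, 0, 0, 0, 0, 0.25, 2.5, 0, 0, 0, 0, 0, 0.4, 2.5, 0, 0, 0, 0, 0, 0.5, 2.5, 0, 0, 0, 0, 0, 0.5]

```text
clock: 25.7
eef_pos: [536.4, -34.4, 125.4]
tool_rot: [-3.142, 0.001, -0.0]
force: [-0.5, -0.1, 0.2]
width: 42.8
gripper_force: 0.0
```

```bash
python3 st.py
```

```text
[536.4 -34.4 125.4] theta 1.459 r 45.9 Frad -0.1 Fcw-opposing 0.5 Fz 0.2 42.79478969155987
```

Released cleanly. Now retreat upwards.

play_rows:
  deltas: [0, 0, -15, 0, 0, 0, 0.5, 0, 0, -35, 0, 0, 0, 0.5, 0, 0, -60, 0, 0, 0, 0.5, 0, 0, -90, 0, 0, 0, 0.5, 0, 0, -120, 0, 0, 0, 0.5, 0, 0, -140, 0, 0, 0, 0.5, 0, 0, -140, 0, 0, 0, 0.5, 0, 0, -140, 0, 0, 0, 0.5]

```text
clock: 26.7
eef_pos: [536.4, -34.3, 265.4]
tool_rot: [-3.142, 0.001, -0.0]
force: [-0.3, -0.3, -0.5]
width: 42.9
gripper_force: 0.0
```

Run:
```python
from h import *
print(read_state()["eef_pos"])
t=np.mean([get_image("top").astype(float) for _ in range(4)],0)[:,:,::-1];s=get_image("scene")[:,:,::-1]
a=np.clip(cv2.resize(t[182:212,240:270],None,fx=13,fy=13,interpolation=2)*1.3,0,255).astype('uint8')
cv2.imwrite("pics/c8.png",np.hstack([a,cv2.resize(s[190:255,200:265],None,fx=6,fy=6,interpolation=2)]))
```

```text
[536.38989133 -34.34713069 265.40338488]
```

View pics/c8.png

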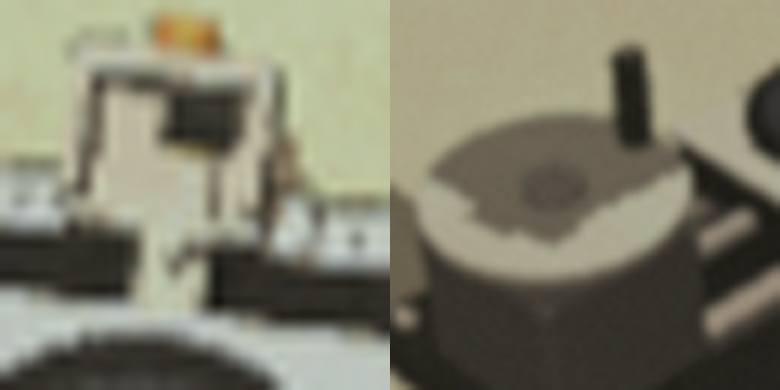

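Run:
```python
from h import *
print(ray("scene",239.6,198.6,162), "expected about 538-539,-35 with this camera's bias")
```

```text
[538.6 -32.6 162. ] expected about 538-539,-35 with this camera's bias
```

The handle is where I left it, so the slack is still taken up anticlockwise. The pin is at the bolt's flat and the robot is clear. Handing in.

```bash
python3 -c "
from cell import *;print(finish_job())"
```

```text
the job is handed in; nothing more can be done
None
```

The job is handed in, verdict not shown: the pin went past the catch and was brought back onto its flat (handle about 9.4 → 12.3 N, then about 0.2 rad further; I estimate 50–60 N on the pin), with the slack taken up anticlockwise and the arm clear.

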